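# Clamp a plaster mould in the casting jig

### The job

Clamp the white plaster mould in its jig: slide the loose jaw along the track until the mould is held snug, with no gap, between the jaw and the end fence, then turn the jaw's black T-handle knob clockwise (seen from above) as far as it goes to lock the jaw there. Let go, and do not disturb the scraper and the small plaster block that lie beside the jig.

Things in the scene. Friction and masses are not known exactly. Their poses are not given: they have to be found in the camera images.
- jig: Fixed plywood deck, 100 x 440 x 20 mm, with a flush metal track along its y axis. Origin on the table under the track; the deck spans y -210 to +230 mm, top at z = 20 mm. x across, y along the track from the jaw towards the fence, z up.
- fence: Fixed aluminium end fence bolted on the deck at the +y end of the track: upright plate 90 (across) x 16 x 42 mm high, with a low bolted foot behind. Origin at deck height in the middle of the foot of the face that looks at the mould; y points along the track, away from the mould; z up.
- mould: Loose white plaster block, a closed two-part casting mould with a grey seam and a dark round pour hole on top, 80 (x, across) x 100 (y, along the track) x 44 mm high, about 0.5 kg, lying on the deck between the jaw and the fence, a little off the fence. Origin at the centre of its underside. It slides on the deck when pushed.
- jaw (a joint): Travel of the sliding jaw along the track, m: 0 at the end away from the fence, 0.18 at most, grows towards the fence. Slides with about 2 N when the knob is loose, held by the clamp when the knob is tight.
- jaw_face (a point): Centre of the jaw's face that meets the mould. The jaw is an aluminium block 84 mm across: face plate 40 mm high and 16 mm thick, then behind it a body 30 mm high reaching 80 mm behind the face. y points along the track towards the fence.
- clamp_knob (a joint): Angle of the clamp knob, rad: 0 fully loose, 1.5 fully tight (stop); grows clockwise seen from above. It begins to bite at about 0.5.
- knob_grip (a point): On the turning axis of the black T-handle knob on top of the jaw, 48 mm behind its face, 89 mm above the table. Handle: a bar 60 mm long (this point's x), 14 mm thick (y), 34 mm high, reaching 13 mm above and 21 mm below this point; under it a 24 mm round hub, then the jaw. The frame turns with the knob: at 0 the bar lies across the track, at 1.5 almost along it.
- scraper: Loose bystander: trimming tool, dark round handle and steel blade, 160 mm long (x), 14 mm thick, beside the jig. Origin under its middle.
- plaster_plug: Loose bystander: small plaster block 50 x 35 x 30 mm, just past the fence end of the jig. Origin at the centre of its underside.
Not all that is in view belongs to the job. What is shaped like the mould but pink or purple is not meant.

How it is judged:
On the way, in this order (a step that is already met when the one before it is completed fails the run):
1. the jaw holds the mould snug against the fence (y of jaw_face in the frame of fence above -0.104 m and y of mould in the frame of fence between -0.055 and -0.045 m and x of mould in the frame of fence between -0.03 and 0.03 m and z of mould in the frame of fence between -0.006 and 0.006 m), for 0.2 s.
2. the knob is then turned tight (all of step 1 and value of joint clamp_knob above 1.1 rad), for 0.2 s.
At the end, for the whole second after the job is handed in: The mould lies flat on the deck between jaw and fence, within 30 mm of the track's middle and within 5 mm of touching the fence; the jaw's face is within 4 mm of where it presses the mould against the fence (100 mm from the fence); the knob is turned past 1.1 rad of its 1.5; everything is at rest (all of step 2 and linear speed of mould below 0.01 m/s and velocity of joint jaw between -0.005 and 0.005 m/s).
It fails at once if the scraper or the small plaster block is moved by more than 30 mm (distance of any of scraper, plaster_plug from where it was at the start of the episode above 0.03 m).
It also fails if it takes over 38 s, if anything falls off the work surface, if the arm or the gripper's body presses on something with over 40 N, if the wrist force passes 120 N, or if a joint passes its speed limit or range.

### The arm

A 6-joint arm with a two-finger parallel gripper is mounted at the origin on the work surface. World frame = base frame: x ahead of the robot, y to its left, z up, the work surface at z = 0. Lengths are in m, angles in rad, forces in N, time in s.
With the tool pointing down it reaches from about 0.35 to 0.775 m from the base axis. Payload 7.3 kg.
Tool frame: the origin (TCP) lies on the centre line of the jaws, within the pads' length; the fingertips stand 14 mm ahead of it and the grasp point (between the pads) lies 5 mm behind it (ctrl.tcp_to_tips is the distance from the TCP to the fingertips, in m); z points along the fingers, x is the direction in which the jaws open and shut, and the axes are right-handed (so a half turn about z gives the same grasp; the last joint's range is limited). The gripper opens to 92 mm and grips with 3 to 60 N. Pads are 19 mm wide; open, the fingers measure 130 mm over their backs; the gripper's body (75 mm by 190 mm) begins 47 mm behind the grasp point.
Start: joints at [-1.37, 0.342, 1.524, -0, 1.275, -0.146], TCP at [0.178, -0.494, 0.241] pointing down, gripper open.
Joint ranges: [-2.53, 2.53], [-0.77, 2.02], [0.04, 2.7], [-1, 4.14], [0.28, 2.66], [-3.11, 3.11]. Speed limits (rad/s): [2.57, 2.57, 3.14, 3.14, 3.14, 3.14].

### API

Orientations are given as a 3x3 rotation matrix whose columns are the frame's x, y, z axes.
In Python, from workcell import readout, vision, ctrl, spotter gives the robot as it stands.
- The arm moves only by the tool jog_arm, never from a script. Its argument "targets" is a list of rows, each an object of numbers: "x", "y", "z": the shift along the tool's x, y, z in mm; "spin": the turn about the tool's z in degrees; "fingers": the finger opening in mm, from 0 to 91.8. A call has 1 to 12 rows; each row is the pose to reach, as a shift and turn from the pose commanded when the call began, along the tool's axes at that moment; what a row does not reach only later rows make up. A row lasts 1/12 s, in which the tool goes at most 41.7 mm and 7.16 degrees, less where a joint would pass 70% of its speed; a pose out of reach is approached as far as the arm can. A call with a gripper value outside its range is refused whole. The fingers move at their own pace and stop on an object; "grip_force" is the grip in N (left out, the last holds). Time passes only in rows, so rows that repeat a pose let the fingers close. It gives the time, the measured TCP pose, the force and the opening at its end, in the units of the state.
- readout.read_state(): the state, without advancing time (a new reading comes with each control period).
- vision.grab_frame(name): name is "scene" or "side" or "wrist"; returns (picture, depth): 384x512x3 uint8, red, green, blue; 384x512 float32, m along the optical axis (not along the pixel's ray), 0 where there is no reading.
- vision.get_calibration(name): a dict with "vfov" (degrees; the focal length in pixels is half the picture's height over the tangent of half this angle, whatever the lens; pixels are square), "cx", "cy" (the principal point, pixels), "D" ([k1, k2, p1, p2, k3] as OpenCV has them; the pictures are not rectified), "R" (3x3) and "t" (3): a world point X has camera coordinates R X + t; the wrist camera has in their place "mount" (4x4, takes a point from camera to tool coordinates, whose origin is the TCP and whose axes are the tool frame's). Camera axes: x right, y down, z forward; pixel columns grow to the right and rows downward; lengths in m; the calibration is good to about 2 mm. A picture is of the moment at which its call begins: read the wrist's pose just before it. get_calibration takes no time and is no camera call.
- ctrl.job_done(): hands the job in, once; it reports no verdict.
Trained networks look in the newest picture that a camera, given by its name, has taken for a name from the list of things; names that differ only in an ending like _2 or _b are one class to them, and where a whole thing is asked for, a point or a joint stands for the part that bears it (a point fixed in the world has none). Each returns a list of dicts, best first, with "p" (0 to 1); they miss things now and then, are a little off and sometimes report something else, mostly with a low value. They report only what shows in the picture. A call takes as long as a camera call. They do not tell look-alikes from the thing itself.
- spotter.trace(thing, camera): "pixels" (384x512 bool, what is visible of it) and "rect" ([centre column, centre row, width, height] in pixels, round what is visible of it).
- spotter.place_of(thing, camera): "at" ([column, row] in pixels: a listed point, or the origin of a listed thing).
The state is a dict: "time_s": time; "q": joint angles; "qvel": joint speeds; "tau": joint torques, N m; "ee_pos": TCP position; "orientation": TCP orientation; "ft_force": force on the tool from outside, world axes, zero at the start; "wrist_torque": the same for the moment, N m; "grip_width": opening from 0.0 (shut) to 1.0 (fully open).
Only numpy, scipy, OpenCV 4.12 (cv2) and the standard library are available. Lean on these libraries where they do the work, as an engineer would, in place of code of your own. Each camera call takes 0.05 s, during which the arm holds its last target. There are 200 camera calls.

## Working session

There is one attempt and no reset: what is moved stays moved. The work goes in short steps, Python scripts to look and compute and a tool call to move; the robot and the scene stay as the last step left them, time stands still between calls to the robot, and variables do not carry over. Pictures are saved under pics/ and viewed, about 8 in all and at most 12, crops included, and the job is handed in when it is done.

Besides the shell and the picture viewer there is one more tool, called in YAML: its name, and indented under it one key for each argument. jog_arm: Moves the arm, as the interface text tells. Its arguments: {"type":"object","properties":{"targets":{"type":"array","items":{"type":"object","properties":{"x":{"type":"number"},"y":{"type":"number"},"z":{"type":"number"},"spin":{"type":"number"},"fingers":{"type":"number"}}}},"grip_force":{"type":"number"}},"required":["targets"]}

```bash
mkdir -p pics
cat > h.py <<'E'
import numpy as np, cv2
from workcell import readout, vision, ctrl, spotter
def cam(n):
    c=vision.get_calibration(n); f=192/np.tan(np.radians(c['vfov'])/2)
    K=np.array([[f,0,c['cx']],[0,f,c['cy']],[0,0,1]]); D=np.array(c['D'],float)
    if 'mount' in c:
        s=readout.read_state(); T=np.eye(4); T[:3,:3]=np.array(s['orientation']); T[:3,3]=s['ee_pos']
        M=np.linalg.inv(T@np.array(c['mount'])); R,t=M[:3,:3],M[:3,3]
    else: R,t=np.array(c['R']),np.array(c['t'])
    return K,D,R,t
def ray(n,px,C=None):
    K,D,R,t=C or cam(n); u=cv2.undistortPoints(np.array(px,float).reshape(-1,1,2),K,D).reshape(-1,2)
    d=np.c_[u,np.ones(len(u))]; return d@R, -R.T@t   # dirs (per unit depth), origin
def onplane(n,px,z,C=None):
    d,o=ray(n,px,C); return o+d*((z-o[2])/d[:,2])[:,None]
def bydepth(n,px,dep,C=None):
    d,o=ray(n,px,C); px=np.array(px).reshape(-1,2).round().astype(int)
    return o+d*dep[px[:,1],px[:,0]][:,None]
def proj(n,X,C=None):
    K,D,R,t=C or cam(n); return cv2.projectPoints(np.array(X,float).reshape(-1,3),cv2.Rodrigues(R)[0],t,K,D)[0].reshape(-1,2)
E
python3 - <<'E'
from h import *
s=readout.read_state(); print(s['time_s'],s['ee_pos'],np.round(s['orientation'],3).tolist(),s['grip_width'],s['ft_force'])
ims=[]
for n in ['scene','side']:
    C=cam(n); im,dep=vision.grab_frame(n); cv2.imwrite(f'pics/{n}0.png',im[:,:,::-1])
    for th in ['knob_grip','jaw_face','mould','fence','jig','scraper','plaster_plug']:
        for r in spotter.place_of(th,n)[:3]:
            print(n,th,round(r['p'],2),np.round(r['at']),bydepth(n,r['at'],dep,C).round(3))
E
```

```text
0.0 [ 0.17839048 -0.49335574  0.24004223] [[0.34, -0.94, -0.0], [-0.94, -0.34, 0.001], [-0.002, -0.0, -1.0]] 1.00047967310558 [-0.48107143 -0.43839387  0.24862859]
scene jaw_face 0.62 [187. 232.] [[ 0.539 -0.066  0.059]]
scene mould 0.8 [310. 281.] [[ 0.795 -0.036  0.043]]
scene mould 0.72 [181. 189.] [[0.398 0.075 0.031]]
scene mould 0.63 [232. 204.] [[0.554 0.063 0.057]]
scene fence 0.96 [250. 189.] [[0.558 0.126 0.063]]
scene jig 0.95 [211. 228.] [[ 1.043 -0.609  0.633]]
scene plaster_plug 0.6 [285. 180.] [[0.56  0.281 0.009]]
side knob_grip 0.7 [325. 162.] [[ 0.525 -0.097  0.089]]
side jaw_face 0.72 [310. 189.] [[ 0.523 -0.055  0.036]]
side mould 0.94 [215. 162.] [[0.736 0.039 0.039]]
side mould 0.87 [178. 212.] [[0.63  0.21  0.046]]
side mould 0.62 [312. 280.] [[0.346 0.139 0.044]]
side fence 0.97 [224. 242.] [[0.506 0.195 0.047]]
side jig 0.92 [280. 217.] [[0.477 0.086 0.064]]
side scraper 0.74 [254. 199.] [[0.547 0.087 0.064]]
side scraper 0.61 [312. 188.] [[ 0.517 -0.053  0.042]]
side plaster_plug 0.94 [161. 279.] [[0.528 0.313 0.019]]
```

```bash
python3 -c "
import cv2,numpy as np
a=cv2.imread('pics/scene0.png');b=cv2.imread('pics/side0.png')
cv2.imwrite('pics/v1.png',cv2.resize(a,(800,600),interpolation=3));cv2.imwrite('pics/v2.png',cv2.resize(b,(800,600),interpolation=3))"
```

```text
(no output)
```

View pics/v1.png

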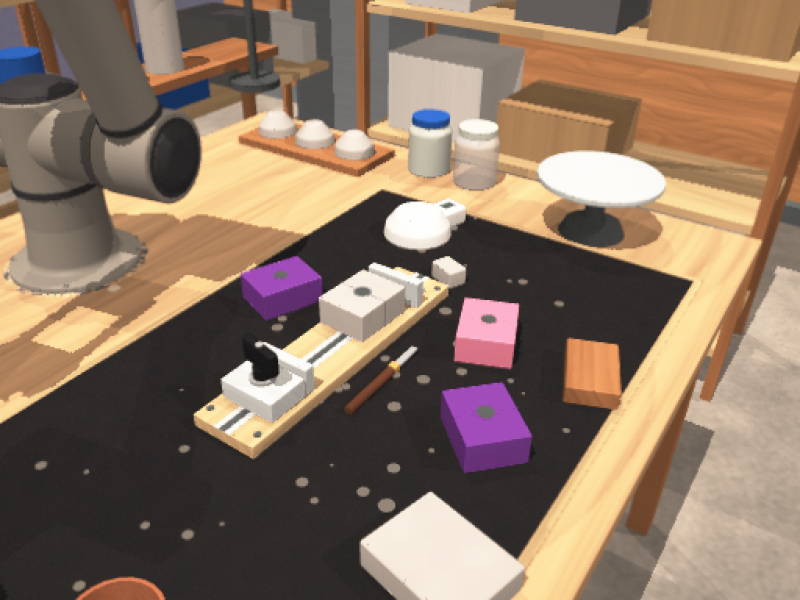

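View pics/v2.png

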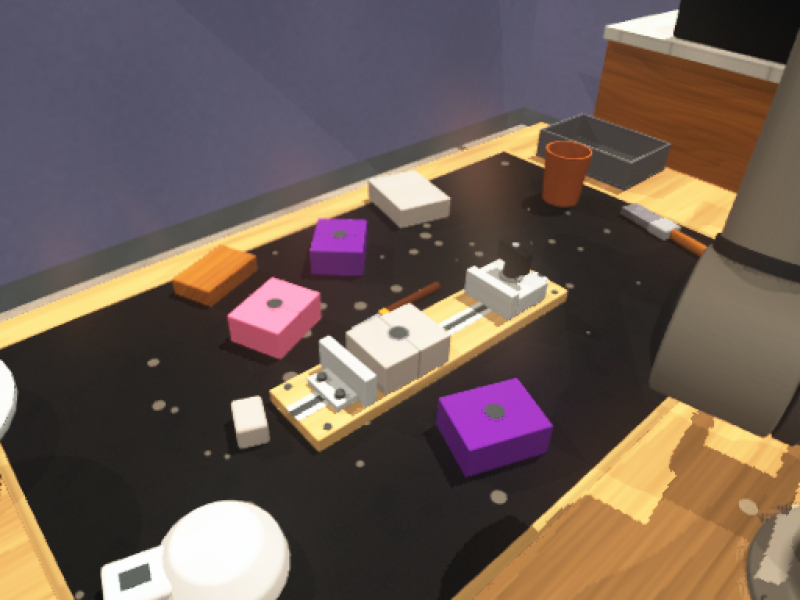

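The scene view (800x600) shows the jig, with the jaw and black knob at (262,358), the white mould at (363,303) and the fence at (398,283). The scraper is at (380,380) and the plug at (449,271).

These could be taken for the mould:
- purple blocks at (282,285) and (486,425)
- a pink block at (488,333)
- a holeless white slab at (440,550)

The white block with seam and pour hole on the deck is the right one. Next I'll measure the jig axis and the knob.

Run:
```python
from h import *
P=[]
for n in ['scene','side']:
    C=cam(n); im,dep=vision.grab_frame(n)
    m=spotter.trace('jig',n)[0]['pixels']&(dep>0); yx=np.argwhere(m)
    X=bydepth(n,yx[:,::-1],dep,C)
    w=(abs(X[:,2]-.02)<.004)&(abs(X[:,0]-.53)<.2)&(abs(X[:,1])<.35); A=X[w]
    print(n,w.sum(),'deck z',np.median(A[:,2]).round(4),cv2.minAreaRect((A[:,:2]*1000).astype(np.float32)))
    # knob: black points z .07-.105 near
    yx=np.argwhere((dep>0)&(im.max(2)<70)); X=bydepth(n,yx[:,::-1],dep,C)
    k=X[(X[:,2]>.072)&(X[:,2]<.11)&(np.hypot(X[:,0]-.52,X[:,1]+.1)<.07)]
    top=k[k[:,2]>.097]
    print(' knob',len(k),k.min(0).round(3),k.max(0).round(3),'top',len(top),top[:,:2].mean(0).round(4) if len(top) else '', cv2.minAreaRect((k[:,:2]*1000).astype(np.float32)))
    for th in ['mould','fence']:
        for r in spotter.trace(th,n)[:4]:
            yx=np.argwhere(r['pixels']&(dep>0));X=bydepth(n,yx[:,::-1],dep,C);T=X[X[:,2]>np.percentile(X[:,2],95)-.006]
            print(' ',th,round(r['p'],2),'top z',np.median(T[:,2]).round(3),cv2.minAreaRect((T[:,:2]*1000).astype(np.float32)))
```

```text
scene 2876 deck z 0.0192 ((522.6910400390625, 42.165435791015625), (443.20404052734375, 103.35527038574219), 88.74182891845703)
 knob 347 [ 0.488 -0.116  0.072] [ 0.55  -0.093  0.103] top 124 [ 0.5213 -0.1056] ((519.287841796875, -103.88304901123047), (14.862418174743652, 63.26966094970703), 76.54708099365234)
  mould 0.95 top z 0.043 ((402.4251403808594, 89.23722076416016), (100.56291198730469, 156.97073364257812), 67.34941864013672)
  mould 0.88 top z 0.044 ((773.13623046875, 4.2790985107421875), (80.95673370361328, 101.64739227294922), 46.67994689941406)
  mould 0.84 top z 0.063 ((517.6531372070312, 111.52388000488281), (102.00821685791016, 82.57014465332031), 85.575439453125)
  mould 0.78 top z 0.043 ((685.294677734375, 179.51919555664062), (80.13946533203125, 103.47454071044922), 21.881311416625977)
  fence 0.84 top z 0.061 ((526.0096435546875, 181.77565002441406), (89.31206512451172, 30.640634536743164), 7.571402072906494)
side 14 deck z 0.0166 ((610.089111328125, 2.2597427368164062), (4.699333190917969, 90.79437255859375), 0.08314859867095947)
 knob 280 [ 0.488 -0.11   0.073] [ 0.546 -0.087  0.105] top 101 [ 0.5103 -0.0962] ((516.461669921875, -99.04059600830078), (14.939417839050293, 58.74443054199219), 77.64163970947266)
  mould 0.93 top z 0.045 ((684.193115234375, 181.24203491210938), (79.9737319946289, 101.99575805664062), 22.390052795410156)
  mould 0.9 top z 0.065 ((516.0463256835938, 120.90093231201172), (115.24518585205078, 81.34883117675781), 87.3994369506836)
  mould 0.88 top z 0.046 ((771.965087890625, 7.54986572265625), (80.78557586669922, 103.6401596069336), 47.245811462402344)
  mould 0.65 top z 0.044 ((367.13330078125, 107.11785888671875), (100.6405258178711, 81.9959487915039), 68.81605529785156)
  fence 0.61 top z 0.063 ((523.6543579101562, 187.10133361816406), (17.03826332092285, 91.07154846191406), 89.3514633178711)
```

jog_arm:
  targets:
    - {"x":-253,"y":-453,"z":40,"spin":-147,"fingers":60}
    - {"x":-253,"y":-453,"z":40,"spin":-147,"fingers":60}
    - {"x":-253,"y":-453,"z":40,"spin":-147,"fingers":60}
    - {"x":-253,"y":-453,"z":40,"spin":-147,"fingers":60}
    - {"x":-253,"y":-453,"z":40,"spin":-147,"fingers":60}
    - {"x":-253,"y":-453,"z":40,"spin":-147,"fingers":60}
    - {"x":-253,"y":-453,"z":40,"spin":-147,"fingers":60}
    - {"x":-253,"y":-453,"z":40,"spin":-147,"fingers":60}
    - {"x":-253,"y":-453,"z":40,"spin":-147,"fingers":60}
    - {"x":-253,"y":-453,"z":40,"spin":-147,"fingers":60}
    - {"x":-253,"y":-453,"z":40,"spin":-147,"fingers":60}
    - {"x":-253,"y":-453,"z":40,"spin":-147,"fingers":60}

```text
time_s: 2.2
ee_pos: [0.5063, -0.1153, 0.2023]
orientation: [[0.96, 0.279, 0.001], [0.279, -0.96, -0.0], [0.0, 0.0, -1.0]]
ft_force: [0.5, -0.3, -0.1]
grip_width: 0.656
```

```bash
cat > tgt.py <<'E'
from h import *
def shift(X,ang):
    s=readout.read_state(); R=np.array(s['orientation']); a=np.degrees(np.arctan2(R[1,0],R[0,0]))
    print('t',round(s['time_s'],2),'tcp',np.round(s['ee_pos'],4),'ang',a.round(1),'q',np.round(s['q'],2),'F',np.round(s['ft_force'],1),'w',round(s['grip_width']*91.8,1))
    print('shift mm',(R.T@(np.array(X)-s['ee_pos'])*1000).round(1),'spin',round((a-ang+180)%360-180,1))
E
python3 -c "
from tgt import *
shift([.518,-.101,.2],77)"
```

```text
t 2.2 tcp [ 0.5063 -0.1153  0.2023] ang 16.2 q [-0.37  0.37  1.6  -0.    1.17 -0.65] F [ 0.5 -0.3 -0.1] w 60.3
shift mm [ 15.2 -10.5   2.3] spin -60.8
```

jog_arm:
  targets:
    - {"x":9,"y":-8,"spin":-61}
    - {"x":9,"y":-8,"spin":-61}
    - {"x":9,"y":-8,"spin":-61}
    - {"x":9,"y":-8,"spin":-61}
    - {"x":9,"y":-8,"spin":-61}
    - {"x":9,"y":-8,"spin":-61}
    - {"x":9,"y":-8,"spin":-61}
    - {"x":9,"y":-8,"spin":-61}
    - {"x":9,"y":-8,"spin":-61}
    - {"x":9,"y":-8,"spin":-61}

```text
invalid input
```

Run:
```python
from tgt import *
n='wrist'; C=cam(n); im,dep=vision.grab_frame(n)
yx=np.argwhere((dep>0)&(im.max(2)<70)); X=bydepth(n,yx[:,::-1],dep,C)
k=X[(X[:,2]>.095)&(X[:,2]<.11)&(np.hypot(X[:,0]-.52,X[:,1]+.1)<.07)]
r=cv2.minAreaRect((k[:,:2]*1000).astype(np.float32)); print(len(k),r,np.median(k[:,2]))
for q in spotter.place_of('knob_grip',n): print(q,onplane(n,q['at'],.089,C))
cv2.imwrite('pics/w1.png',im[:,:,::-1])
shift([r[0][0]/1000,r[0][1]/1000,.084],77)
```

```text
1125 ((518.3338012695312, -100.34333801269531), (12.817561149597168, 58.95893096923828), 76.34268188476562) 0.10115492883101315
{'at': [277.1, 187.7], 'p': 0.57} [[ 0.51799074 -0.10325952  0.089     ]]
t 2.3 tcp [ 0.5079 -0.1126  0.2017] ang 16.4 q [-0.37  0.37  1.6   0.    1.17 -0.65] F [-0.2  0.2 -0.2] w 59.8
shift mm [ 13.4  -8.7 117.7] spin -60.6
```

View pics/w1.png

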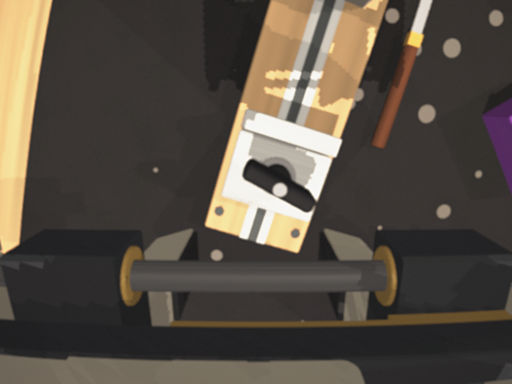

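The wrist view shows the knob bar at (280,185), tilted about 13° clockwise from straight across, with the jaw and deck below it. The wrist depth puts the knob at (0.518, -0.100) with its top at z 0.101, which agrees with the other two cameras. The last jog call was refused, so I'll resend it with every field filled in.

jog_arm:
  targets:
    - {"x":13,"y":-9,"z":30,"spin":-60,"fingers":50}
    - {"x":13,"y":-9,"z":30,"spin":-60,"fingers":50}
    - {"x":13,"y":-9,"z":30,"spin":-60,"fingers":50}
    - {"x":13,"y":-9,"z":30,"spin":-60,"fingers":50}
    - {"x":13,"y":-9,"z":30,"spin":-60,"fingers":50}
    - {"x":13,"y":-9,"z":30,"spin":-60,"fingers":50}
    - {"x":13,"y":-9,"z":30,"spin":-60,"fingers":50}
    - {"x":13,"y":-9,"z":30,"spin":-60,"fingers":50}
    - {"x":13,"y":-9,"z":30,"spin":-60,"fingers":50}
    - {"x":13,"y":-9,"z":60,"spin":-60,"fingers":50}
    - {"x":13,"y":-9,"z":60,"spin":-60,"fingers":50}
  grip_force: 20

```text
time_s: 3.22
ee_pos: [0.5128, -0.1049, 0.139]
orientation: [[0.246, 0.969, -0.006], [0.969, -0.246, 0.002], [0.0, -0.006, -1.0]]
ft_force: [-0.8, 0.7, -0.3]
grip_width: 0.54
```

Run:
```python
from tgt import *
shift([.5183,-.1003,.084],76.4)
```

```text
t 3.22 tcp [ 0.5128 -0.1049  0.139 ] ang 75.7 q [-0.35  0.45  1.67 -0.    1.03 -1.67] F [-0.8  0.7 -0.3] w 49.6
shift mm [ 5.8  4.5 54.9] spin -0.7
```

jog_arm:
  targets:
    - {"x":0,"y":0,"z":10,"spin":0,"fingers":50}
    - {"x":0,"y":0,"z":10,"spin":0,"fingers":50}
    - {"x":0,"y":0,"z":10,"spin":0,"fingers":50}

```text
time_s: 3.47
ee_pos: [0.5152, -0.1052, 0.1325]
orientation: [[0.246, 0.969, -0.0], [0.969, -0.246, -0.0], [-0.0, -0.0, -1.0]]
ft_force: [-0.4, -0.2, 0.1]
grip_width: 0.542
```

Run:
```python
from tgt import *
shift([.5183,-.1003,.084],76.4)
```

```text
t 3.47 tcp [ 0.5152 -0.1052  0.1325] ang 75.8 q [-0.35  0.46  1.67 -0.    1.01 -1.67] F [-0.4 -0.2  0.1] w 49.7
shift mm [ 5.6  1.8 48.5] spin -0.6
```

jog_arm:
  targets:
    - {"x":5,"y":2,"z":25,"spin":0,"fingers":50}
    - {"x":5,"y":2,"z":47,"spin":0,"fingers":50}
    - {"x":5,"y":2,"z":47,"spin":0,"fingers":50}
    - {"x":5,"y":2,"z":47,"spin":0,"fingers":50}
    - {"x":5,"y":2,"z":47,"spin":0,"fingers":8}
    - {"x":5,"y":2,"z":47,"spin":0,"fingers":8}
    - {"x":5,"y":2,"z":47,"spin":0,"fingers":8}
    - {"x":5,"y":2,"z":47,"spin":0,"fingers":8}
    - {"x":5,"y":2,"z":47,"spin":0,"fingers":8}
    - {"x":5,"y":2,"z":47,"spin":0,"fingers":8}
    - {"x":5,"y":2,"z":47,"spin":0,"fingers":8}
  grip_force: 30

```text
time_s: 4.38
ee_pos: [0.5185, -0.1007, 0.0856]
orientation: [[0.245, 0.97, 0.0], [0.97, -0.245, -0.0], [-0.0, 0.0, -1.0]]
ft_force: [-0.4, 0.8, 2.8]
grip_width: 0.151
```

Run:
```python
from tgt import *
shift([.5183,-.1003,.084],76.4)
s=readout.read_state(); R=np.array(s['orientation'])
d=R.T@np.array([.022,1,0]); print('track dir in tool',d)
```

```text
t 4.38 tcp [ 0.5185 -0.1007  0.0856] ang 75.8 q [-0.34  0.52  1.71 -0.    0.9  -1.66] F [-0.4  0.8  2.8] w 13.9
shift mm [ 0.4 -0.3  1.6] spin -0.6
track dir in tool [ 9.74899985e-01 -2.23727387e-01 -2.75461857e-04]
```

jog_arm:
  targets:
    - {"x":10,"y":-2.3,"z":0,"spin":0,"fingers":8}
    - {"x":20,"y":-4.6,"z":0,"spin":0,"fingers":8}
    - {"x":30,"y":-6.9,"z":0,"spin":0,"fingers":8}
    - {"x":40,"y":-9.2,"z":0,"spin":0,"fingers":8}
    - {"x":50,"y":-11.5,"z":0,"spin":0,"fingers":8}
    - {"x":60,"y":-13.8,"z":0,"spin":0,"fingers":8}
    - {"x":70,"y":-16.1,"z":0,"spin":0,"fingers":8}
    - {"x":80,"y":-18.4,"z":0,"spin":0,"fingers":8}
    - {"x":90,"y":-20.7,"z":0,"spin":0,"fingers":8}
    - {"x":100,"y":-23,"z":0,"spin":0,"fingers":8}
    - {"x":100,"y":-23,"z":0,"spin":0,"fingers":8}

```text
time_s: 5.3
ee_pos: [0.5205, 0.0046, 0.0856]
orientation: [[0.243, 0.97, 0.0], [0.97, -0.243, 0.001], [0.001, 0.0, -1.0]]
ft_force: [-1.4, 1.1, 6.1]
grip_width: 0.15
```

Run:
```python
from tgt import *
shift([.521,.031,.084],76.4)
n='wrist'; C=cam(n); im,dep=vision.grab_frame(n); cv2.imwrite('pics/w2.png',im[:,:,::-1])
```

```text
t 5.3 tcp [0.5205 0.0046 0.0856] ang 75.9 q [-0.14  0.51  1.74  0.    0.89 -1.46] F [-1.4  1.1  6.1] w 13.8
shift mm [25.7 -6.   1.6] spin -0.5
```

View pics/w2.png

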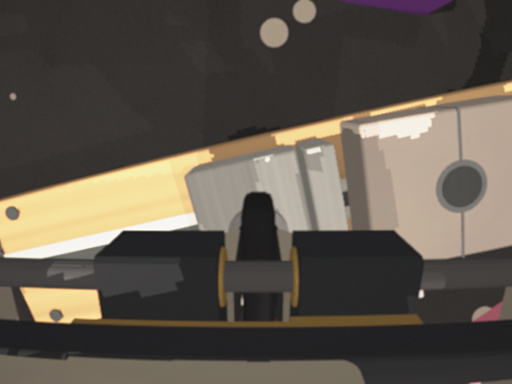

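The fingers hold the bar at (258,240). The jaw face at (335,190) is a few mm short of the mould at (350,190), so I'll carry on slowly and watch the force.

jog_arm:
  targets:
    - {"x":3,"y":-0.7,"z":0,"spin":0,"fingers":8}
    - {"x":6,"y":-1.4,"z":0,"spin":0,"fingers":8}
    - {"x":9,"y":-2.1,"z":0,"spin":0,"fingers":8}
    - {"x":12,"y":-2.8,"z":0,"spin":0,"fingers":8}
    - {"x":15,"y":-3.5,"z":0,"spin":0,"fingers":8}
    - {"x":17,"y":-4,"z":0,"spin":0,"fingers":8}
    - {"x":19,"y":-4.5,"z":0,"spin":0,"fingers":8}

```text
time_s: 5.93
ee_pos: [0.5209, 0.0219, 0.0856]
orientation: [[0.244, 0.97, 0.0], [0.97, -0.244, -0.001], [-0.001, 0.001, -1.0]]
ft_force: [-0.6, -4.7, 5.3]
grip_width: 0.152
```

Pushing the mould now takes about 5 N. I'll continue in 1.5 mm rows.

jog_arm:
  targets:
    - {"x":1.5,"y":-0.3,"z":0,"spin":0,"fingers":8}
    - {"x":3,"y":-0.7,"z":0,"spin":0,"fingers":8}
    - {"x":4.5,"y":-1.0,"z":0,"spin":0,"fingers":8}
    - {"x":6,"y":-1.4,"z":0,"spin":0,"fingers":8}

```text
time_s: 6.27
ee_pos: [0.521, 0.0279, 0.0856]
orientation: [[0.244, 0.97, 0.0], [0.97, -0.244, -0.001], [-0.001, 0.001, -1.0]]
ft_force: [-2.0, -5.6, 5.6]
grip_width: 0.151
```

jog_arm:
  targets:
    - {"x":1.5,"y":-0.3,"z":0,"spin":0,"fingers":8}
    - {"x":3,"y":-0.7,"z":0,"spin":0,"fingers":8}
    - {"x":3,"y":-0.7,"z":0,"spin":0,"fingers":8}

```text
time_s: 6.52
ee_pos: [0.521, 0.0303, 0.0856]
orientation: [[0.244, 0.97, 0.0], [0.97, -0.244, -0.003], [-0.002, 0.001, -1.0]]
ft_force: [-1.5, -9.6, 4.7]
grip_width: 0.152
```

jog_arm:
  targets:
    - {"x":1,"y":-0.2,"z":0,"spin":0,"fingers":8}
    - {"x":2,"y":-0.4,"z":0,"spin":0,"fingers":8}
    - {"x":2,"y":-0.4,"z":0,"spin":0,"fingers":8}

```text
time_s: 6.77
ee_pos: [0.521, 0.0304, 0.0856]
orientation: [[0.243, 0.97, -0.0], [0.97, -0.243, -0.005], [-0.005, 0.001, -1.0]]
ft_force: [-3.7, -17.5, 5.6]
grip_width: 0.15
```

The jaw has stopped against something firm at 17.5 N. I'll check both gaps before locking.

Run:
```python
from tgt import *
for n in ['scene','side']:
    im,dep=vision.grab_frame(n)
    p=proj(n,[.52,.11,.05]).ravel().astype(int); c=im[max(p[1]-60,0):p[1]+60,max(p[0]-75,0):p[0]+75,::-1]
    cv2.imwrite(f'pics/c_{n}.png',cv2.resize(c,(400,320),interpolation=cv2.INTER_CUBIC))
cv2.imwrite('pics/c1.png',np.hstack([cv2.imread('pics/c_scene.png'),cv2.imread('pics/c_side.png')]))
shift([.521,.031,.084],76.4)
```

```text
t 6.87 tcp [0.521  0.0304 0.0856] ang 75.9 q [-0.09  0.52  1.73 -0.01  0.89 -1.41] F [ -2.4 -16.8   5.1] w 13.4
shift mm [ 0.5 -0.2  1.6] spin -0.5
```

View pics/c1.png

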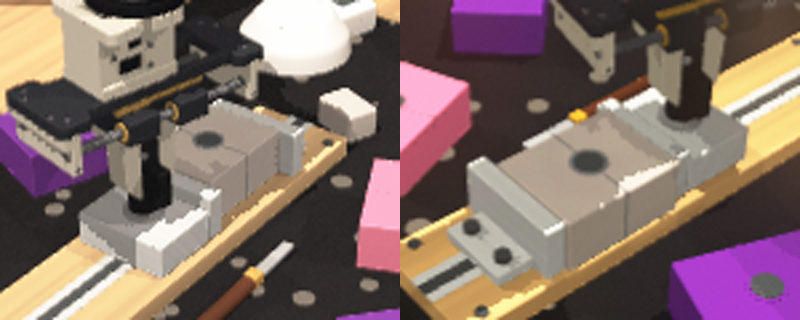

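Both views show the mould flush with the fence and the jaw. Next I'll turn the knob clockwise while keeping the push on.

jog_arm:
  targets:
    - {"x":0,"y":0,"z":0,"spin":0,"fingers":8}
    - {"x":0,"y":0,"z":0,"spin":0,"fingers":8}
    - {"x":0,"y":0,"z":0,"spin":6,"fingers":8}
    - {"x":0,"y":0,"z":0,"spin":12,"fingers":8}
    - {"x":0,"y":0,"z":0,"spin":18,"fingers":8}
    - {"x":0,"y":0,"z":0,"spin":24,"fingers":8}
    - {"x":0,"y":0,"z":0,"spin":30,"fingers":8}
    - {"x":0,"y":0,"z":0,"spin":36,"fingers":8}
    - {"x":0,"y":0,"z":0,"spin":42,"fingers":8}
    - {"x":0,"y":0,"z":0,"spin":48,"fingers":8}
    - {"x":0,"y":0,"z":0,"spin":54,"fingers":8}
  grip_force: 55

```text
time_s: 7.78
ee_pos: [0.5211, 0.0305, 0.0857]
orientation: [[0.93, 0.368, -0.0], [0.368, -0.93, -0.005], [-0.002, 0.005, -1.0]]
ft_force: [-3.3, -16.5, 8.1]
grip_width: 0.15
```

Run:
```python
from tgt import *
shift([.521,.0304,.084],2.8); print(readout.read_state()['wrist_torque'])
```

```text
t 7.78 tcp [0.5211 0.0305 0.0857] ang 21.6 q [-0.09  0.51  1.73 -0.01  0.89 -0.46] F [ -3.3 -16.5   8.1] w 13.8
shift mm [-0.1  0.1  1.7] spin 18.8
[-2.92267717  0.46064493  0.14489501]
```

jog_arm:
  targets:
    - {"x":0,"y":0,"z":0,"spin":5,"fingers":8}
    - {"x":0,"y":0,"z":0,"spin":10,"fingers":8}
    - {"x":0,"y":0,"z":0,"spin":15,"fingers":8}
    - {"x":0,"y":0,"z":0,"spin":18,"fingers":8}
    - {"x":0,"y":0,"z":0,"spin":21,"fingers":8}
    - {"x":0,"y":0,"z":0,"spin":21,"fingers":8}
    - {"x":0,"y":0,"z":0,"spin":21,"fingers":8}

```text
time_s: 8.37
ee_pos: [0.5211, 0.0306, 0.0858]
orientation: [[1.0, 0.017, 0.0], [0.017, -1.0, -0.005], [0.0, 0.005, -1.0]]
ft_force: [-2.9, -16.7, 6.8]
grip_width: 0.147
```

Run:
```python
from tgt import *
shift([.521,.0304,.084],2.8); print(readout.read_state()['wrist_torque'])
```

```text
t 8.37 tcp [0.5211 0.0306 0.0858] ang 1.0 q [-0.09  0.51  1.73 -0.01  0.89 -0.1 ] F [ -2.9 -16.7   6.8] w 13.4
shift mm [-0.2  0.2  1.8] spin -1.8
[-2.85186323  0.46056863  0.73273183]
```

jog_arm:
  targets:
    - {"x":0,"y":0,"z":0,"spin":2,"fingers":8}
    - {"x":0,"y":0,"z":0,"spin":4,"fingers":8}
    - {"x":0,"y":0,"z":0,"spin":4,"fingers":8}

```text
time_s: 8.62
ee_pos: [0.5211, 0.0308, 0.0858]
orientation: [[0.999, -0.053, 0.0], [-0.053, -0.999, -0.005], [0.0, 0.005, -1.0]]
ft_force: [-2.7, -15.3, 6.9]
grip_width: 0.155
```

Run:
```python
from tgt import *
shift([.521,.0304,.084],2.8); print(readout.read_state()['wrist_torque'])
```

```text
t 8.62 tcp [0.5211 0.0308 0.0858] ang -3.0 q [-0.08  0.51  1.73 -0.01  0.89 -0.03] F [ -2.7 -15.3   6.9] w 14.3
shift mm [-0.1  0.4  1.8] spin -5.8
[-2.55694678  0.43956131  1.26811038]
```

The torque rose to 1.27 N m while the bar stopped turning and the pads yielded a little, so the knob is at its stop. I'll ease off the push, open and lift.

jog_arm:
  targets:
    - {"x":0,"y":1,"z":0,"spin":-4,"fingers":8}
    - {"x":0,"y":2,"z":0,"spin":-4,"fingers":8}
    - {"x":0,"y":2,"z":0,"spin":-4,"fingers":45}
    - {"x":0,"y":2,"z":0,"spin":-4,"fingers":45}
    - {"x":0,"y":2,"z":0,"spin":-4,"fingers":45}
    - {"x":0,"y":2,"z":0,"spin":-4,"fingers":45}
    - {"x":0,"y":2,"z":0,"spin":-4,"fingers":45}
    - {"x":0,"y":2,"z":-25,"spin":-4,"fingers":45}
    - {"x":0,"y":2,"z":-60,"spin":-4,"fingers":45}
    - {"x":0,"y":2,"z":-95,"spin":-4,"fingers":45}
    - {"x":0,"y":2,"z":-120,"spin":-4,"fingers":45}
    - {"x":0,"y":2,"z":-120,"spin":-4,"fingers":45}

```text
time_s: 9.62
ee_pos: [0.5237, 0.0308, 0.2107]
orientation: [[1.0, 0.014, 0.01], [0.014, -1.0, -0.001], [0.01, 0.001, -1.0]]
ft_force: [1.9, -0.1, 0.2]
grip_width: 0.49
```

Run:
```python
from tgt import *
n='wrist'; C=cam(n); im,dep=vision.grab_frame(n)
cv2.imwrite('pics/w3.png',im[:,:,::-1])
yx=np.argwhere((dep>0)&(im.max(2)<70)); X=bydepth(n,yx[:,::-1],dep,C)
k=X[(X[:,2]>.095)&(X[:,2]<.11)&(np.hypot(X[:,0]-.52,X[:,1]-.03)<.06)]
print('knob',len(k),cv2.minAreaRect((k[:,:2]*1000).astype(np.float32)))
shift([.521,.0304,.084],2.8)
n='side'; im,dep=vision.grab_frame(n)
p=proj(n,[.52,.13,.05]).ravel().astype(int); c=im[p[1]-90:p[1]+90,p[0]-110:p[0]+110,::-1]
cv2.imwrite('pics/c2.png',cv2.resize(c,(733,600),interpolation=cv2.INTER_CUBIC))
```

```text
knob 1057 ((520.9973754882812, 31.188072204589844), (13.934443473815918, 57.83389663696289), 20.924144744873047)
t 9.67 tcp [0.5225 0.0308 0.2079] ang 0.8 q [-0.09  0.36  1.59  0.    1.19 -0.1 ] F [ 0.3  0.3 -0.6] w 45.0
shift mm [ -2.3   0.4 123.9] spin -2.0
```

View pics/w3.png

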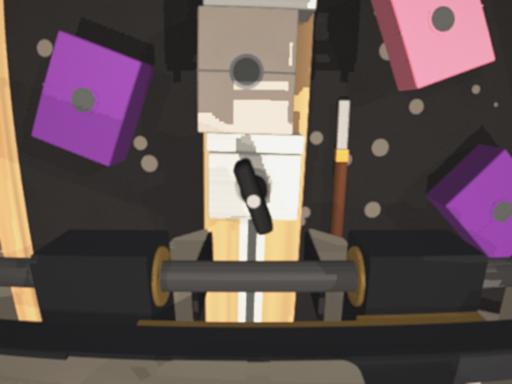

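View pics/c2.png

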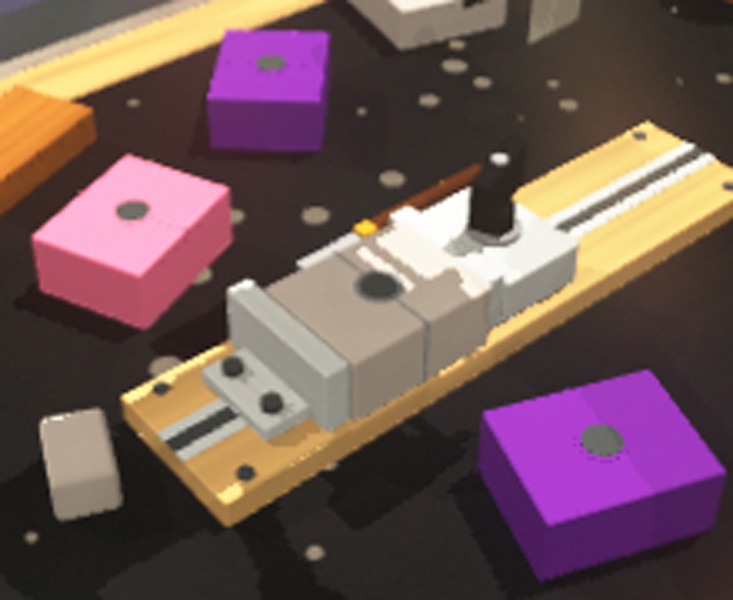

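The knob now reads 67.8°, about 1.18 rad. That is past 1.1 but short of the stop, so it slipped or sprung back on release. I'll see whether it is creeping, then regrasp and turn it further.

jog_arm:
  targets:
    - {"x":0,"y":0,"z":0,"spin":-7,"fingers":45}
    - {"x":0,"y":0,"z":0,"spin":-14,"fingers":45}
    - {"x":0,"y":0,"z":0,"spin":-20,"fingers":45}
    - {"x":0,"y":0,"z":0,"spin":-20,"fingers":45}
    - {"x":0,"y":0,"z":0,"spin":-20,"fingers":45}
    - {"x":0,"y":0,"z":0,"spin":-20,"fingers":45}

```text
time_s: 10.22
ee_pos: [0.5206, 0.0308, 0.2043]
orientation: [[0.936, 0.352, -0.002], [0.352, -0.936, 0.0], [-0.002, -0.001, -1.0]]
ft_force: [-0.6, 0.4, 0.0]
grip_width: 0.491
```

```bash
cat > kn.py <<'E'
from tgt import *
def knob():
    n='wrist'; C=cam(n); im,dep=vision.grab_frame(n)
    yx=np.argwhere((dep>0)&(im.max(2)<70)); X=bydepth(n,yx[:,::-1],dep,C)
    k=X[(X[:,2]>.095)&(X[:,2]<.11)&(np.hypot(X[:,0]-.52,X[:,1]-.03)<.06)]
    r=cv2.minAreaRect((k[:,:2]*1000).astype(np.float32)); print('knob',len(k),r); return r
if __name__=='__main__':
    r=knob(); shift([r[0][0]/1e3,r[0][1]/1e3,.084],r[2])
E
python3 kn.py
```

```text
knob 1010 ((520.8818969726562, 31.310230255126953), (13.679823875427246, 58.110347747802734), 21.090303421020508)
t 10.27 tcp [0.5208 0.0308 0.2045] ang 20.7 q [-0.09  0.37  1.59 -0.    1.18 -0.45] F [ 0.1  0.5 -0.1] w 44.7
shift mm [  0.4  -0.4 120.5] spin -0.4
```

jog_arm:
  targets:
    - {"x":0,"y":0,"z":35,"spin":0,"fingers":45}
    - {"x":0,"y":0,"z":70,"spin":0,"fingers":45}
    - {"x":0,"y":0,"z":105,"spin":0,"fingers":45}
    - {"x":0,"y":0,"z":121,"spin":0,"fingers":45}
    - {"x":0,"y":0,"z":121,"spin":0,"fingers":45}
    - {"x":0,"y":0,"z":121,"spin":0,"fingers":45}
    - {"x":0,"y":0,"z":121,"spin":0,"fingers":5}
    - {"x":0,"y":0,"z":121,"spin":0,"fingers":5}
    - {"x":0,"y":0,"z":121,"spin":0,"fingers":5}
    - {"x":0,"y":0,"z":121,"spin":0,"fingers":5}
    - {"x":0,"y":0,"z":121,"spin":0,"fingers":5}
    - {"x":0,"y":0,"z":121,"spin":0,"fingers":5}
  grip_force: 60

```text
time_s: 11.27
ee_pos: [0.5209, 0.0306, 0.0849]
orientation: [[0.935, 0.356, 0.0], [0.356, -0.935, -0.001], [-0.0, 0.001, -1.0]]
ft_force: [-2.5, 0.1, 2.9]
grip_width: 0.148
```

jog_arm:
  targets:
    - {"x":0,"y":0,"z":0,"spin":3,"fingers":5}
    - {"x":0,"y":0,"z":0,"spin":6,"fingers":5}
    - {"x":0,"y":0,"z":0,"spin":9,"fingers":5}
    - {"x":0,"y":0,"z":0,"spin":12,"fingers":5}
    - {"x":0,"y":0,"z":0,"spin":15,"fingers":5}
    - {"x":0,"y":0,"z":0,"spin":18,"fingers":5}
    - {"x":0,"y":0,"z":0,"spin":18,"fingers":5}
    - {"x":0,"y":0,"z":0,"spin":18,"fingers":5}

```text
time_s: 11.93
ee_pos: [0.5211, 0.0306, 0.085]
orientation: [[0.999, 0.049, 0.001], [0.049, -0.999, -0.0], [0.0, 0.001, -1.0]]
ft_force: [-2.5, -1.1, 5.5]
grip_width: 0.146
```

Run:
```python
from kn import *
shift([.521,.0312,.084],2.8); print(readout.read_state()['wrist_torque']); knob()
```

```text
t 11.93 tcp [0.5211 0.0306 0.085 ] ang 2.8 q [-0.09  0.52  1.73 -0.    0.89 -0.14] F [-2.5 -1.1  5.5] w 13.4
shift mm [-0.1 -0.6  1. ] spin 0.0
[-0.15310479  0.2793434   0.00804665]
knob 2355 ((520.47021484375, 35.156410217285156), (50.50901794433594, 17.195077896118164), 89.76813507080078)
```

Run:
```python
from h import *
im,_=vision.grab_frame('wrist'); cv2.imwrite('pics/w4.png',cv2.resize(im[100:340,130:390,::-1],(650,600),interpolation=cv2.INTER_CUBIC))
```

```text
(no output)
```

View pics/w4.png

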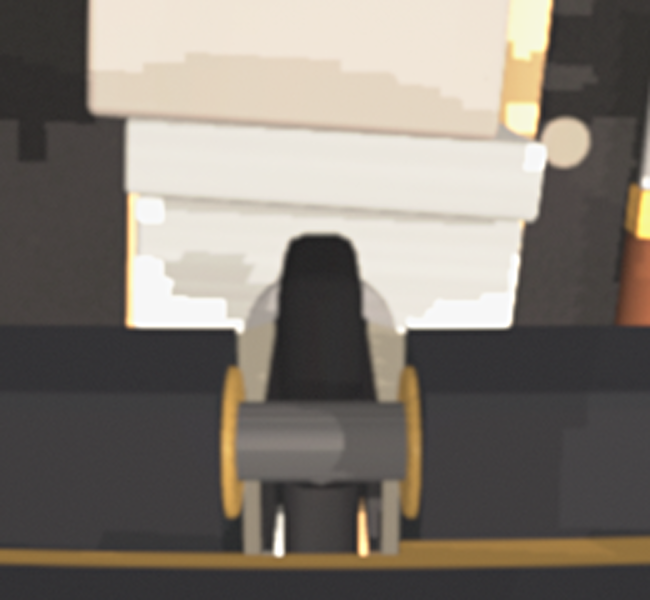

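The bar at (320,320) lies square with the pads, so the knob is at about 1.5 rad. This time I'll release without turning back or shifting.

jog_arm:
  targets:
    - {"x":0,"y":0,"z":0,"spin":0,"fingers":30}
    - {"x":0,"y":0,"z":0,"spin":0,"fingers":45}
    - {"x":0,"y":0,"z":0,"spin":0,"fingers":45}
    - {"x":0,"y":0,"z":0,"spin":0,"fingers":45}
    - {"x":0,"y":0,"z":0,"spin":0,"fingers":45}
    - {"x":0,"y":0,"z":-30,"spin":0,"fingers":45}
    - {"x":0,"y":0,"z":-60,"spin":0,"fingers":45}
    - {"x":0,"y":0,"z":-90,"spin":0,"fingers":45}
    - {"x":0,"y":0,"z":-120,"spin":0,"fingers":45}
    - {"x":0,"y":0,"z":-120,"spin":0,"fingers":45}
    - {"x":0,"y":0,"z":-120,"spin":0,"fingers":45}
    - {"x":0,"y":0,"z":-120,"spin":0,"fingers":45}

```text
time_s: 13.03
ee_pos: [0.5206, 0.0308, 0.2036]
orientation: [[0.999, 0.049, -0.001], [0.049, -0.999, -0.0], [-0.001, -0.0, -1.0]]
ft_force: [0.0, -0.1, -0.4]
grip_width: 0.494
```

```bash
python3 kn.py; sleep 0; python3 kn.py
```

```text
knob 1095 ((520.9774780273438, 31.225889205932617), (13.887654304504395, 57.7163200378418), 20.682327270507812)
t 13.08 tcp [0.5203 0.0308 0.2031] ang 2.8 q [-0.09  0.37  1.59 -0.    1.18 -0.14] F [-0.2 -0.4  0.8] w 44.7
shift mm [  1.   -0.4 119.1] spin -17.9
knob 1104 ((520.9104614257812, 31.181537628173828), (13.980070114135742, 57.75764465332031), 20.9099063873291)
t 13.13 tcp [0.5203 0.0308 0.2028] ang 2.8 q [-0.09  0.37  1.59 -0.    1.18 -0.14] F [-0.1  0.5  1.2] w 45.0
shift mm [  1.   -0.3 118.8] spin -18.1
```

The knob settles at the same 20.8° after both releases and does not creep, which points to a repeatable spring-back rather than a slip. To be sure of the 1.1 rad margin, I'll measure the jig's yaw more closely and check the final gaps.

Run:
```python
from kn import *
n='wrist'; C=cam(n); im,dep=vision.grab_frame(n)
v,u=np.mgrid[0:384,0:512]; m=dep>0; X=bydepth(n,np.c_[u[m],v[m]],dep,C); col=im[m].astype(int)
def edges(sel,name):
    A=X[sel]; xs=[];ys=[];lo=[]
    for y in np.arange(A[:,1].min(),A[:,1].max(),.004):
        a=A[abs(A[:,1]-y)<.002]
        if len(a)>20: ys.append(y);xs.append(np.percentile(a[:,0],99));lo.append(np.percentile(a[:,0],1))
    return name,len(A),'w',np.median(np.array(xs)-lo).round(4),'mid',np.median(np.array(xs)+lo).round(4)/2,[np.degrees(np.arctan(np.median(np.diff(q)/.004) if 0 else cv2.fitLine(np.c_[ys,q].astype(np.float32),cv2.DIST_HUBER,0,1e-4,1e-4).ravel()[1]/cv2.fitLine(np.c_[ys,q].astype(np.float32),cv2.DIST_HUBER,0,1e-4,1e-4).ravel()[0])).round(2) for q in (xs,lo)]
w=abs(X[:,0]-.521)<.06
print(edges(w&(abs(X[:,2]-.02)<.005)&(X[:,1]<-.02),'deck'))
print(edges(w&(abs(X[:,2]-.05)<.004)&(X[:,1]>0)&(X[:,1]<.06),'body'))
for nm,z,y0,y1 in [('plate',.06,.055,.09),('body',.05,-.02,.062)]:
    s=w&(abs(X[:,2]-z)<.004)&(X[:,1]>y0)&(X[:,1]<y1)&(abs(X[:,0]-.521)<.05); print(nm,s.sum(),cv2.minAreaRect((X[s][:,:2]*1000).astype(np.float32)))
for n in ['side','scene']:
    C=cam(n); im,dep=vision.grab_frame(n)
    for th in ['mould','fence','scraper','plaster_plug']:
        for r in spotter.trace(th,n)[:4]:
            yx=np.argwhere(r['pixels']&(dep>0));P=bydepth(n,yx[:,::-1],dep,C);T=P[P[:,2]>np.percentile(P[:,2],95)-.006]
            q=cv2.minAreaRect((T[:,:2]*1000).astype(np.float32)); print(n,th,round(r['p'],2),np.median(T[:,2]).round(3),np.round(q[0]),np.round(q[1]),round(q[2],1))
print(readout.read_state()['time_s'])
```

```text
('deck', 5234, 'w', np.float64(0.0928), 'mid', np.float64(0.51865), [np.float32(0.9), np.float32(5.46)])
('body', 4542, 'w', np.float64(0.0818), 'mid', np.float64(0.52085), [np.float32(1.19), np.float32(1.63)])
plate 2793 ((518.4942626953125, 76.27030181884766), (28.437644958496094, 90.06160736083984), 88.95051574707031)
body 4685 ((520.8959350585938, 29.09061050415039), (62.63133239746094, 83.34117126464844), 88.9212417602539)
side mould 0.95 0.045 [367. 107.] [101.  82.] 68.2
side mould 0.93 0.065 [514. 128.] [106.  82.] 88.2
side mould 0.68 0.046 [772.   8.] [ 81. 105.] 46.5
side fence 0.94 0.063 [523. 187.] [17. 89.] 89.2
side scraper 0.69 0.014 [609.   9.] [102.  10.] 88.3
side plaster_plug 0.85 0.03 [550. 303.] [35. 51.] 66.6
scene mould 0.8 0.043 [773.   4.] [ 81. 102.] 46.6
scene mould 0.77 0.043 [685. 178.] [ 78. 103.] 24.0
scene mould 0.76 0.063 [518. 119.] [ 84. 127.] 3.9
scene mould 0.63 0.043 [369. 104.] [102.  83.] 68.2
scene fence 0.67 0.061 [525. 183.] [21. 92.] 86.7
scene fence 0.56 0.1 [523.  26.] [15. 57.] 21.6
scene scraper 0.76 0.012 [612.  23.] [ 16. 154.] 0.6
scene scraper 0.61 0.028 [553. 300.] [37. 52.] 66.4
scene plaster_plug 0.82 0.028 [553. 300.] [37. 52.] 66.4
13.6833
```

The jig yaw is 88.9°, so the knob rests at about 68°, or 1.19 rad, which is past 1.1 and steady. The mould's far face meets the fence, the jaw hasn't shifted since release, and the bystanders show no sign of having been moved. I'm handing it in.

```bash
python3 -c "
from h import *
print(ctrl.job_done(), readout.read_state()['time_s'])"
```

```text
the job is handed in; nothing more can be done
the job is handed in; nothing more can be done
```

The mould is clamped and the job is handed in, but the knob rests at about 1.19 rad rather than at its 1.5 rad stop. I gripped the T-handle, slid the jaw about 131 mm until it stopped firmly at about 17 N, turned the knob clockwise to its stop, let go and lifted clear.

- **Clamping:** the views before locking and after the first release showed no gap at the fence or the jaw. The knob's position, and so the jaw's, stayed within 1 mm of where it was pressed.
- **Knob:** while gripped it reached about 1.5 rad. After release it settled at 1.19 rad (±0.02), above the 1.1 required. A second grip and turn ended at the same angle, so I took it as spring-back and did not turn it further. It was not creeping between readings.
- **Torque readings:** these disagreed. At the stop the wrist torque was up to 1.27 N m on the first turn but about 0 on the second, so they don't settle how hard the knob was tightened.
- **Bystanders:** the tool never went near the scraper or the plaster block, and they look unmoved in the pictures. I did not measure their shift precisely, because the starting estimates were rough.

The clock read about 13.7 s of the 38 s at my last check before handing in.

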